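# Load a solder reel onto its stand and hold the spindle home

## Task

Load the blue solder reel onto the reel stand: set it in the saddle between the cheeks and let go, then take the spindle by its red grip and thread it nose first through one brass bushing, the reel's bore and the other bushing, until its collar is up against the first bushing and the reel hangs on the spindle clear of the saddle. Finish still holding the spindle home by its grip, ready for the clip on its nose end, and leave the flux jar, yellow wick reel and red flush cutters where they are.

Things in the scene. Friction and masses are not known exactly. Their poses are not given: they have to be found in the camera images.
- stand: Light grey reel stand, fixed; origin on the worktop under the centre of its base plate (106 x 104 x 6 mm). x: along the axis of its two bushings; y: roughly to the robot; z up. Two cheeks 8 mm thick, 30 mm wide at the foot, 24 at the top, inner faces at x = -26 and +26 mm, tops 62 mm high. A wire eyelet 56 mm high stands at y = +47 mm. The spindle may go in from either end.
- saddle (a point): Centre of the seated reel: 42 mm above the worktop, midway between the cheeks, so 8 mm below the bushing axis. The reel stands there on the base plate with 6 mm to spare at either cheek, between two guides up to 33 mm high that slope inward going down (60 degrees steep), centre it across and leave about 1 mm a side.
- bushing_axis (a point): Point on the stand's bushing axis midway between the bushings, 50 mm above the worktop.
- bushing_a (a point): Centre of the outer face of the brass bushing at the stand's -x end, 37 mm from bushing_axis. Each bushing runs from 26 to 37 mm from bushing_axis; its hole is 14.2 mm wide, flared to 19 mm at both faces.
- bushing_b (a point): The same for the bushing at the stand's +x end.
- reel: Solder reel, blue twelve-sided flanges (72 mm across flats: it does not roll), grey winding 58 mm across, standing on edge; 40 mm wide over its flat outer faces; bore 22 mm right through; 0.25 to 0.45 kg. Origin at its centre, 36 mm above what it stands on; x along the bore, z up. Grip it from above across the faces, by the top of the rims: seated, its top stands 16 mm above the cheeks.
- rest: Small grey plastic rest, fixed, base 84 x 46 x 6 mm, origin under its centre, x along the spindle; two V-notched posts at x = -26 and +26 mm, up to 42 mm high, hold the spindle level with its axis 40 mm above the worktop.
- spindle: Steel spindle, level in the rest, about 0.1 kg. Origin on its axis at the collar's face, x towards the nose. Shank 12 mm across from x = 0 to 84 mm, then a nose tapering to 2.4 mm at x = 100. Collar 19 mm across, x = -4 to 0. Red grip 16 x 16 mm, x = -34 to -4. The nose enters under the top of the bore and its taper lifts the reel about 3 mm (a few newtons).
- spindle_grip (a point): Centre of the spindle's red grip (x = -19 mm).
- spindle_mid (a point): Point on the shank's axis 37 mm from the collar's face; it meets bushing_axis when the spindle is fully home.
- spindle_nose (a point): End of the spindle's nose (x = 100 mm).
- flux_jar: Bystander: white flux jar, 38 mm across, 26 mm high.
- wick_reel: Bystander: yellow reel of desoldering wick lying flat, 42 x 56 x 15 mm.
- flush_cutter: Bystander: flush cutters with red handles lying flat, 45 x 122 x 11 mm.
Not all that is in view belongs to the job. What is shaped like the spindle but pink is not meant. Leave any pink look-alike of the reel alone.

How it is judged (in metres and radians):
On the way, in this order (a step that is already met when the one before it is completed fails the run):
1. the reel sits in the saddle between the cheeks, let go (x of reel in the frame of stand between -0.008 and 0.008 m and y of reel in the frame of stand between -0.004 and 0.004 m and z of reel in the frame of stand below 0.0435 m and angle between the x axis of reel and the x axis of stand, either way round below 0.15 rad and contact force between the fingers and reel below 0.2 N), for 0.2 s.
2. the spindle's nose is through the first bushing and inside the reel's bore (distance between spindle_nose and bushing_axis below 0.02 m and angle between the x axis of spindle and the x axis of stand, either way round below 0.15 rad and contact force between the fingers and spindle above 0.5 N).
At the end, for the whole second after the job is handed in: Spindle through both bushings (axes within 0.06 rad, spindle_mid within 7 mm of bushing_axis), still, gripped with over 1 N within 35 mm of the grip's centre; reel on it (within 8 mm along the axis, 5 mm across), its centre over 43.2 mm above the worktop, so clear of the saddle, free of the fingers (distance between spindle_mid and bushing_axis below 0.007 m and angle between the x axis of spindle and the x axis of stand, either way round below 0.06 rad and contact force between the fingers and spindle above 1 N and linear speed of spindle below 0.02 m/s and x of reel in the frame of stand between -0.008 and 0.008 m and y of reel in the frame of stand between -0.005 and 0.005 m and z of reel in the frame of stand above 0.0432 m and contact force between the fingers and reel below 0.2 N and linear speed of reel below 0.03 m/s and distance between the grasp point and spindle_grip below 0.035 m); the arm keeps its last pose, push and grip.
It fails at once if the flux jar was moved by more than 25 mm (distance of flux_jar from where it was at the start of the episode above 0.025 m).
It fails at once if the wick reel was moved by more than 25 mm (distance of wick_reel from where it was at the start of the episode above 0.025 m).
It fails at once if the flush cutters were moved by more than 25 mm (distance of flush_cutter from where it was at the start of the episode above 0.025 m).
It also fails if it takes over 64 s, if anything falls off the work surface, if the arm or the gripper's body presses on something with over 40 N, if the wrist force passes 120 N, or if a joint passes its speed limit or range.

## Robot

A 6-joint arm with a two-finger parallel gripper is mounted at the origin on the work surface; the furniture and walls round the work are solid. World frame = base frame: x ahead of the robot, y to its left, z up, the work surface at z = 0. Lengths are in mm, angles in rad, forces in N, time in s.
With the tool pointing down it reaches from about 350 to 775 mm from the base axis. Payload 5.5 kg.
Tool frame: the origin (TCP) lies at the very end of the fingers, on their centre line; the grasp point (between the pads) lies 19 mm behind it (bot.grip_point_offset is the distance from the TCP to the grasp point, in mm); z points along the fingers, y is the line along which they close (so a half turn about z gives the same grasp; the last joint's range is limited). The gripper opens to 85 mm and grips with 20 to 120 N. Pads are 22 mm wide; open, the fingers measure 114 mm over their backs; the gripper's body (76 mm by 85 mm) begins 54 mm behind the grasp point. The pads swing forward as they close: fully open they stand 13 mm farther back than shut.
Start: joints at [1.137, 0.313, 0.046, 1.304, 0, 1.431], TCP at [166.54, 550.397, 231.323] pointing down, gripper open.
Joint ranges: [-2.76, 2.76], [-0.86, 1.69], [-1.03, 1.26], [-2.2, 2.34], [-1.47, 1.5], [-3.14, 3.14]. Speed limits (rad/s): [2.57, 2.57, 3.14, 3.14, 3.14, 3.14].

## Interface

Orientations are given as a rotation vector (axis times angle).
In Python, from cell import bot, camera, camera_info gives the robot as it stands.
- The arm moves only by the tool drive_tool, never from a script. Its argument "increments" is a list of rows, each an object with "xyz": the shift along the tool's x, y, z in cm, a list of three; "angular": the turn, a rotation vector about the tool's x, y, z in degrees, a list of three; "hand": the closure, from 0 (fully open) to 1 (shut). In form: [{"xyz": [x, y, z], "angular": [rx, ry, rz], "hand": hand}, ...]. A call has 1 to 5 rows; each row is the pose to reach, as a shift and turn from the pose commanded when the call began, along the tool's axes at that moment; what a row does not reach only later rows make up. A row lasts 1/8 s, in which the tool goes at most 62.5 mm and 10.7 degrees, less where a joint would pass 70% of its speed; a pose out of reach is approached as far as the arm can. A call with a gripper value outside its range is refused whole. The fingers move at their own pace and stop on an object; "force" is the grip in N (left out, the last holds). Time passes only in rows, so rows that repeat a pose let the fingers close. It gives the time, the measured TCP pose, the force, the opening and the grip force at its end, in the units of the state.
- bot.observe(): the state, without advancing time (a new reading comes with each control period).
- camera(name): name is "side" or "top" or "wrist"; returns the picture (384x512x3 uint8, red, green, blue); there is no depth.
- camera_info(name): a dict with "fx", "fy", "cx", "cy" (pixels), "rvec" (rotation vector, rad) and "tvec" (3), from world to camera coordinates, as OpenCV has them. Camera axes: x right, y down, z forward; pixel columns grow to the right and rows downward; lengths in mm; the calibration is good to about 2 mm. A picture is of the moment at which its call begins: read the wrist's pose just before it. camera_info takes no time and is no camera call; for the wrist camera it gives the pose at the moment of the call.
- bot.hand_in(): hands the job in; it is judged then, once.
The state is a dict: "time_s": time; "q": joint angles; "dq": joint speeds; "joint_efforts": joint torques, N m; "tool_pos": TCP position; "tcp_rot": TCP orientation; "force": force on the tool from outside, world axes, zero at the start; "torque": the same for the moment, N m; "grip_width": opening from 0.0 (shut) to 1.0 (fully open); "gripper_force": force on a finger pad.
Only numpy, scipy, OpenCV 4.12 (cv2) and the standard library are available. Lean on these libraries where they do the work, as an engineer would, in place of code of your own. Each camera call takes 0.05 s, during which the arm holds its last target. There are 200 camera calls.

## Working session

There is one attempt and no reset: what is moved stays moved. The work goes in short steps, Python scripts to look and compute and a tool call to move; the robot and the scene stay as the last step left them, time stands still between calls to the robot, and variables do not carry over. Pictures are saved under pics/ and viewed, at most 10 in all, crops included, and the job is handed in when it is done.

Besides the shell and the picture viewer there is one more tool, called by a JSON object that holds its "name" and its "arguments". drive_tool: Moves the arm, as the interface text tells. Its arguments: {"type":"object","properties":{"increments":{"type":"array"},"force":{"type":"number"}},"required":["increments"]}

```bash
ls; mkdir -p pics; python3 - <<'E'
from cell import bot,camera,camera_info
import cv2
for n in("top","side","wrist"):
    i=camera_info(n);print(n,i)
    cv2.imwrite(f"pics/{n}0.png",camera(n)[:,:,::-1])
print(bot.observe(), bot.grip_point_offset)
E
```

```text
pics
top {'fx': 357.7979761127356, 'fy': 357.7979761127356, 'cx': 254.87394588430536, 'cy': 188.52104784162927, 'rvec': array([ 2.1404384 , -2.14257365,  0.2052891 ]), 'tvec': array([-279.19514817,  498.03223347, 1041.63774305])}
side {'fx': 481.4225609518871, 'fy': 481.4225609518871, 'cx': 248.97542351937284, 'cy': 194.5701663217101, 'rvec': array([ 1.92206948, -1.45145177,  0.61478976]), 'tvec': array([-376.54032429,  297.43550298, 1103.56264666])}
wrist {'fx': 266.31790193158446, 'fy': 266.31790193158446, 'cx': 254.58530811098927, 'cy': 186.56317332009883, 'rvec': array([-2.31940411, -1.72307493, -0.25550176]), 'tvec': array([-574.60977903,  -38.82069277,  380.3393751 ])}
{'time_s': 0.15, 'q': array([ 1.13736904e+00,  3.13842811e-01,  4.52658021e-02,  1.30361920e+00,
       -4.24281921e-05,  1.43121546e+00]), 'dq': array([ 0.00096824, -0.00175774,  0.00419196, -0.00198754,  0.00070518,
        0.00042551]), 'joint_efforts': array([ 2.82353445e-03, -4.81065059e+01,  2.98816395e+01,  1.38965031e-02,
       -3.51527387e-05, -7.01958214e-06]), 'tool_pos': array([166.3904932 , 550.00216754, 230.61581647]), 'tcp_rot': array([-4.59861933e-01, -3.10739393e+00,  2.12789737e-03]), 'force': array([ 0.49360705,  0.08506034, -0.65711011]), 'torque': array([ 0.00775044, -0.01385871, -0.01735305]), 'gripper_force': 0.0, 'grip_width': 0.9999082578851382} 18.700000000000003
```

View pics/top0.png

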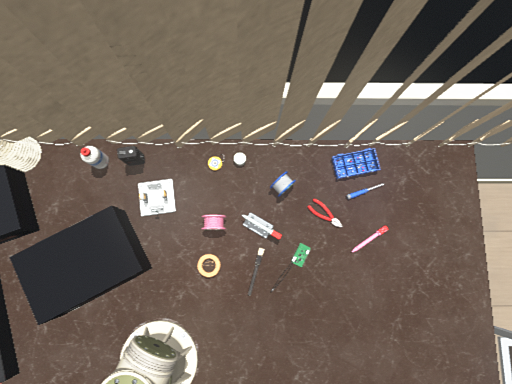

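View pics/side0.png

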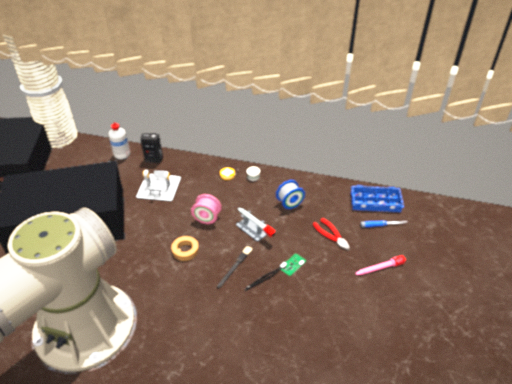

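The top view has blue reel (283,184) and pink reel (213,222): blue is meant. The grey/red-grip spindle lies in the rest at (262,227), and the pink look-alike at (370,238) is not meant. The stand is at (157,197). I'll confirm these in an enlarged crop.

```bash
cat > h.py <<'E'
import numpy as np,cv2
from cell import bot,camera,camera_info
from scipy.spatial.transform import Rotation as R
def ray(i,u,v):
    Rm=R.from_rotvec(i['rvec']).as_matrix();t=np.array(i['tvec'])
    d=Rm.T@np.array([(u-i['cx'])/i['fx'],(v-i['cy'])/i['fy'],1]);return -Rm.T@t,d
def px2w(i,u,v,z):
    c,d=ray(i,u,v);return c+d*(z-c[2])/d[2]
def w2px(i,p):
    p=cv2.projectPoints(np.float64(p).reshape(-1,3),np.float64(i['rvec']),np.float64(i['tvec']),np.array([[i['fx'],0,i['cx']],[0,i['fy'],i['cy']],[0,0,1]]),None)[0];return p[:,0]
def tool(delta,o=None):  # world point -> shift in tool axes (cm) from TCP
    o=o or bot.observe();return R.from_rotvec(o['tcp_rot']).inv().apply(np.array(delta)-o['tool_pos'])/10
E
python3 - <<'E'
import cv2,numpy as np
a=cv2.imread("pics/top0.png");b=cv2.imread("pics/side0.png")
def c(im,x,y,w,h,s):return cv2.resize(im[y:y+h,x:x+w],None,fx=s,fy=s,interpolation=cv2.INTER_CUBIC)
# each 400x300: 50x37 px at 8x
row1=np.hstack([c(a,135,178,50,37,8),c(a,238,206,50,37,8)])
row2=np.hstack([c(a,258,166,50,37,8),c(b,230,200,50,37,8)])
cv2.imwrite("pics/c1.png",np.vstack([row1,row2]))
E
```

```text
(no output)
```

View pics/c1.png

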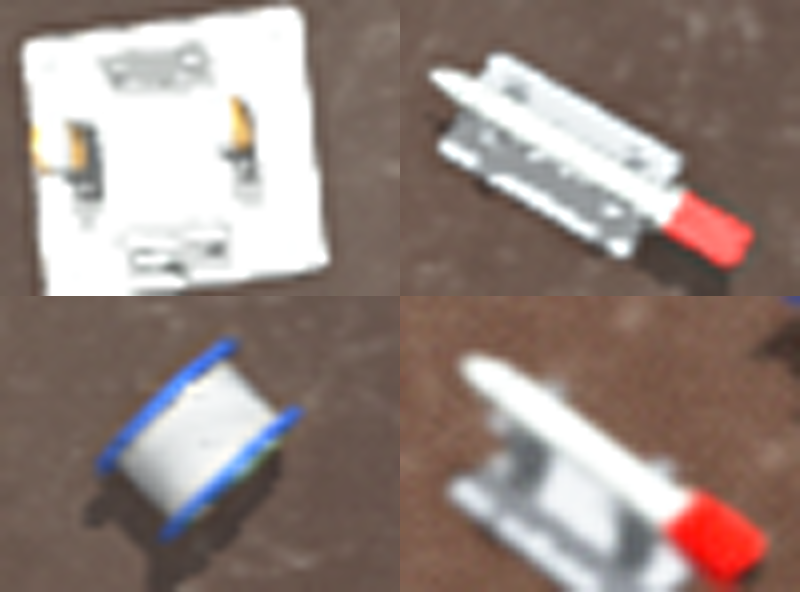

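```bash
python3 - <<'E'
from h import *
i=camera_info("top")
f=lambda x,y,ox,oy,z:px2w(i,ox+(x+.5)/8-.5,oy+(y+.5)/8-.5,z)[:2]
C=[f(*p,135,178,6) for p in((22,45),(300,8),(328,265),(45,300))]
print("stand",np.round(C,1),np.mean([C[0],C[2]],0),np.mean([C[1],C[3]],0), C[1]-C[0],C[2]-C[1])
print("bush",[f(*p,135,178,50).round(1) for p in((58,145),(240,127))])
n=f(30,75,238,206,40);g=f(345,252,238,206,40);print("spin",n,g,np.linalg.norm(g-n),np.degrees(np.arctan2(*(n-g)[::-1])),n+(g-n)*119/134)
for z in(36,50,72):
  P=[f(x,y-296,258,166,z) for x,y in((100,465),(235,345),(300,412),(165,535))]
  print("reel",z,np.round(P,1),np.mean(P,0),P[1]-P[0],P[3]-P[0])
j=camera_info("side")
g_=lambda x,y,z:px2w(j,230+(x+.5)/8-.5,200+(y+.5)/8-.5,z)[:2]
print("side spin",g_(68,368-296,40),g_(355,560-296,40))
print(R.from_rotvec(bot.observe()['tcp_rot']).as_matrix().round(3))
print("wick etc")
for p in((215,163),(239,158),(325,212),(213,222)):print(px2w(i,*p,15).round())
# wrist camera in tool
o=bot.observe();w=camera_info("wrist");print((R.from_rotvec(w['rvec'])*R.from_rotvec(o['tcp_rot'])).as_matrix().round(3),tool(ray(w,0,0)[0]))
E
```

```text
stand [[521.3  88.3]
 [536.2 -19.7]
 [434.6 -34.2]
 [421.1  74.2]] [477.91354738  27.07606821] [478.62436914  27.27659562] [  14.94063626 -107.97767929] [-101.621511    -14.51116661]
bush [array([474.9,  59.2]), array([481.8,  -8.3])]
spin [ 417.89501349 -238.7126785 ] [ 351.55418294 -356.56139888] 135.2384068794604 60.6234419694715 [ 358.98039531 -343.36937794]
reel 36 [[ 505.1 -326.6]
 [ 552.4 -379.3]
 [ 526.  -404. ]
 [ 478.  -351.2]] [ 515.35578606 -365.25371917] [ 47.21436837 -52.77345214] [-27.16489894 -24.61210139]
reel 50 [[ 502.6 -325.7]
 [ 549.3 -377.7]
 [ 523.2 -402.1]
 [ 475.8 -350. ]] [ 512.73536017 -363.85598452] [ 46.60265138 -52.08971077] [-26.81294612 -24.29322302]
reel 72 [[ 498.7 -324.2]
 [ 544.4 -375.3]
 [ 518.9 -399.1]
 [ 472.5 -348. ]] [ 508.61754805 -361.65954435] [ 45.64138183 -51.01526004] [-26.25987741 -23.79212845]
side spin [ 415.59128964 -240.82025138] [ 355.87490757 -356.69736305]
[[-0.957  0.29  -0.001]
 [ 0.29   0.957 -0.001]
 [ 0.    -0.001 -1.   ]]
wick etc
[ 585. -155.   15.]
[ 601. -230.   15.]
[ 429. -498.   15.]
[ 399. -152.   15.]
[[ 0.     1.     0.001]
 [-0.956  0.001 -0.294]
 [-0.294 -0.001  0.956]] [  7.49410173   0.08803213 -14.27674396]
```

Views show: stand base plate centred at top px ~(157,196), spindle in the rest with white nose up-left (242,215) and red grip (278,235), and the blue reel at (283,184). That confirms the blue and red-grip ones. Moving above the reel on an arc.

{"name": "drive_tool", "arguments": {"increments": [{"xyz": [-5.5,-1.1,-2],"angular": [0,0,0],"hand": 0},{"xyz": [-11,-2.2,-4],"angular": [0,0,0],"hand": 0},{"xyz": [-16.5,-3.3,-6],"angular": [0,0,0],"hand": 0},{"xyz": [-22,-4.4,-6],"angular": [0,0,0],"hand": 0},{"xyz": [-27.8,-5.5,-6],"angular": [0,0,0],"hand": 0}], "force": 60}}

```text
time_s: 0.78
tool_pos: [418.1, 416.3, 291.5]
tcp_rot: [0.459, 3.108, 0.001]
force: [0.9, 0.6, -1.0]
grip_width: 0.997
gripper_force: 0.0
```

{"name": "drive_tool", "arguments": {"increments": [{"xyz": [-4.2,-3.8,0],"angular": [0,0,0],"hand": 0},{"xyz": [-8.4,-7.6,0],"angular": [0,0,0],"hand": 0},{"xyz": [-12.6,-11.4,0],"angular": [0,0,0],"hand": 0},{"xyz": [-16.8,-15.2,0],"angular": [0,0,0],"hand": 0},{"xyz": [-21.2,-19.1,0],"angular": [0,0,0],"hand": 0}]}}

```text
time_s: 1.4
tool_pos: [564.9, 171.4, 291.1]
tcp_rot: [-0.459, -3.108, -0.0]
force: [0.9, 0.7, 0.8]
grip_width: 1.004
gripper_force: 0.0
```

{"name": "drive_tool", "arguments": {"increments": [{"xyz": [-2,-5.4,0],"angular": [0,0,0],"hand": 0},{"xyz": [-4,-10.8,0],"angular": [0,0,0],"hand": 0},{"xyz": [-6,-16.2,0],"angular": [0,0,0],"hand": 0},{"xyz": [-8,-21.6,0],"angular": [0,0,0],"hand": 0},{"xyz": [-9.7,-26.8,0],"angular": [0,0,0],"hand": 0}]}}

```text
time_s: 2.02
tool_pos: [579.3, -113.5, 290.9]
tcp_rot: [-0.46, -3.107, -0.0]
force: [1.3, -0.3, -0.1]
grip_width: 1.0
gripper_force: 0.0
```

{"name": "drive_tool", "arguments": {"increments": [{"xyz": [-0.2,-5,2],"angular": [0,0,6],"hand": 0},{"xyz": [-0.4,-10,4],"angular": [0,0,12],"hand": 0},{"xyz": [-0.6,-15,6],"angular": [0,0,18],"hand": 0},{"xyz": [-0.8,-20.5,9],"angular": [0,0,25],"hand": 0},{"xyz": [-1.1,-25.9,12.1],"angular": [0,0,31],"hand": 0}]}}

```text
time_s: 2.65
tool_pos: [514.5, -364.2, 169.4]
tcp_rot: [1.279, 2.869, 0.0]
force: [0.7, -0.4, -0.3]
grip_width: 0.998
gripper_force: 0.0
```

{"name": "drive_tool", "arguments": {"increments": [{"xyz": [0,0,0],"angular": [0,0,0],"hand": 0},{"xyz": [0,0,0],"angular": [0,0,0],"hand": 0}]}}

```text
time_s: 2.9
tool_pos: [514.8, -362.4, 170.0]
tcp_rot: [-1.273, -2.871, -0.001]
force: [-0.7, 0.1, -0.3]
grip_width: 0.999
gripper_force: 0.0
```

```bash
python3 - <<'E'
from h import *
w=camera_info("wrist");im=camera("wrist")[:,:,::-1].copy()
np.save("w1.npy",np.r_[w['rvec'],w['tvec']])
print(w2px(w,[[514,-364,72]]))
im=im[20:345,40:475]
cv2.imwrite("pics/w1.png",cv2.resize(im,None,fx=1.8,fy=1.8,interpolation=cv2.INTER_CUBIC))
E
```

```text
[[252.11442039 188.51623047]]
```

View pics/w1.png

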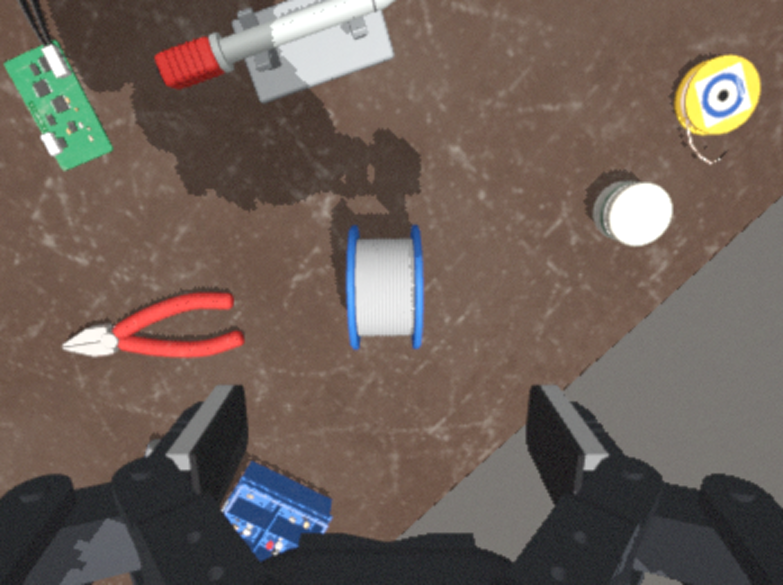

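```bash
python3 - <<'E'
from h import *
from scipy.optimize import least_squares
a=np.load("w1.npy");w=dict(camera_info("wrist"));w['rvec'],w['tvec']=a[:3],a[3:]
u=lambda x,y:(40+x/1.8,20+y/1.8)
rr=36/np.cos(np.pi/12);t=np.radians(15+30*np.arange(12))
def bb(p):
    k=np.radians(p[2]);ax=np.array([np.cos(k),np.sin(k),0]);ay=np.array([-ax[1],ax[0],0])
    P=[np.array([p[0],p[1],36])+s*20*ax+rr*(np.cos(q)*ay+np.sin(q)*np.array([0,0,1])) for s in(-1,1) for q in t]
    q=w2px(w,P);return np.r_[q.min(0),q.max(0)]
m=np.r_[u(347,225),u(423,348)]
s=least_squares(lambda p:bb([p[0],p[1],42.5])-m,[514,-364]);print(s.x,s.fun)
n=px2w(w,*u(395,4),40);g=px2w(w,*u(160,70),40);gc=px2w(w,*u(188,61),40)
print(n,g,gc,np.linalg.norm(n-g),np.degrees(np.arctan2(*(n-g)[1::-1])))
o=bot.observe();print(o['tool_pos'],R.from_rotvec(o['tcp_rot']).as_matrix().round(3),tool([*s.x,55],o))
# finger tip heights: tip px
E
```

```text
[ 515.95441159 -363.56966394] [-0.19370988 -0.46291663  0.19346852  0.517368  ]
[ 420.21633455 -250.58218472   40.        ] [ 350.14187815 -354.73583524   40.        ] [ 358.45477734 -341.48114202   40.        ] 125.53251513546576 56.06737929646669
[ 515.45099416 -361.95561544  170.79360246] [[-0.672  0.74   0.   ]
 [ 0.74   0.672  0.   ]
 [-0.     0.001 -1.   ]] [-0.15240235 -0.07720346 11.57933429]
```

Wrist view: reel at crop (385,287), aligned with the jaws. The fitted centre is (516,-364) and the grip needs -1.5 mm in x. Descending and gripping.

{"name": "drive_tool", "arguments": {"increments": [{"xyz": [-0.15,-0.1,4],"angular": [0,0,0],"hand": 0},{"xyz": [-0.15,-0.1,8],"angular": [0,0,0],"hand": 0},{"xyz": [-0.15,-0.1,10.5],"angular": [0,0,0],"hand": 0},{"xyz": [-0.15,-0.1,11.5],"angular": [0,0,0],"hand": 0},{"xyz": [-0.15,-0.1,11.5],"angular": [0,0,0],"hand": 0.2}], "force": 50}}

```text
time_s: 3.58
tool_pos: [516.1, -363.6, 55.9]
tcp_rot: [1.271, 2.873, 0.0]
force: [-0.0, 0.1, -0.3]
grip_width: 0.815
gripper_force: 0.0
```

{"name": "drive_tool", "arguments": {"increments": [{"xyz": [0,0,0],"angular": [0,0,0],"hand": 1},{"xyz": [0,0,0],"angular": [0,0,0],"hand": 1},{"xyz": [0,0,0],"angular": [0,0,0],"hand": 1},{"xyz": [0,0,0],"angular": [0,0,0],"hand": 1},{"xyz": [0,0,0],"angular": [0,0,0],"hand": 1}]}}

```text
time_s: 4.2
tool_pos: [516.3, -365.3, 57.2]
tcp_rot: [1.273, 2.869, -0.001]
force: [0.0, 0.0, 5.6]
grip_width: 0.454
gripper_force: 51.0
```

```bash
python3 - <<'E'
from h import *
print(bot.observe()['tool_pos'],bot.observe()['gripper_force'])
im=camera("wrist")[:,:,::-1]
cv2.imwrite("pics/w2.png",cv2.resize(im[100:384,100:412],None,fx=2,fy=2,interpolation=cv2.INTER_CUBIC))
E
```

```text
[ 516.3326562  -365.34082367   57.20281464] 51.02455957169418
```

View pics/w2.png

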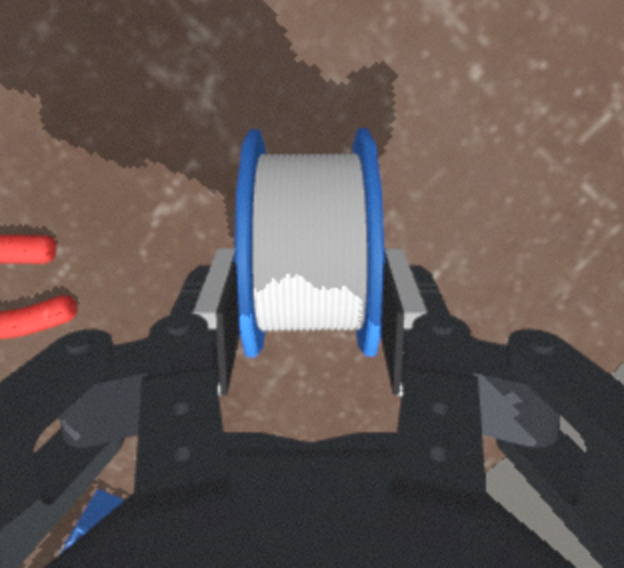

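{"name": "drive_tool", "arguments": {"increments": [{"xyz": [0,0,-3],"angular": [0,0,0],"hand": 1},{"xyz": [1,0.8,-7],"angular": [0,0,0],"hand": 1},{"xyz": [5,3.7,-9.5],"angular": [0,0,0],"hand": 1},{"xyz": [9.5,7,-9.5],"angular": [0,0,0],"hand": 1},{"xyz": [14,10.4,-9.5],"angular": [0,0,0],"hand": 1}]}}

```text
time_s: 4.88
tool_pos: [498.1, -189.6, 150.7]
tcp_rot: [1.275, 2.87, 0.0]
force: [0.5, 1.5, -2.3]
grip_width: 0.455
gripper_force: 51.5
```

{"name": "drive_tool", "arguments": {"increments": [{"xyz": [4,3,0],"angular": [0,0,-10],"hand": 1},{"xyz": [8,6,0],"angular": [0,0,-20],"hand": 1},{"xyz": [12,8.9,0],"angular": [0,0,-30],"hand": 1},{"xyz": [15.5,11.6,0],"angular": [0,0,-40],"hand": 1},{"xyz": [17.6,13.1,0],"angular": [0,0,-50],"hand": 1}]}}

```text
time_s: 5.5
tool_pos: [476.5, 29.6, 150.3]
tcp_rot: [0.071, -3.14, -0.001]
force: [0.3, 0.3, -3.1]
grip_width: 0.453
gripper_force: 51.4
```

{"name": "drive_tool", "arguments": {"increments": [{"xyz": [0,0,0],"angular": [0,0,-6],"hand": 1},{"xyz": [0,0,0],"angular": [0,0,-6],"hand": 1},{"xyz": [0,0,0],"angular": [0,0,-6],"hand": 1}]}}

```text
time_s: 5.88
tool_pos: [477.3, 27.3, 150.3]
tcp_rot: [0.22, -3.134, -0.0]
force: [-0.3, -0.0, -2.7]
grip_width: 0.455
gripper_force: 51.5
```

```bash
python3 - <<'E'
from h import *
o=bot.observe();w=camera_info("wrist")
im=camera("wrist")[:,:,::-1];cv2.imwrite("w3raw.png",im)
np.save("w3.npy",np.r_[w['rvec'],w['tvec'],o['tool_pos'],o['tcp_rot']])
print(o['tool_pos'],R.from_rotvec(o['tcp_rot']).as_matrix().round(3))
cv2.imwrite("pics/w3.png",cv2.resize(im[0:300,56:456],None,fx=2,fy=2,interpolation=cv2.INTER_CUBIC))
E
```

```text
[477.32738188  27.28366388 150.27696131] [[-0.99 -0.14 -0.  ]
 [-0.14  0.99  0.  ]
 [ 0.    0.   -1.  ]]
```

View pics/w3.png

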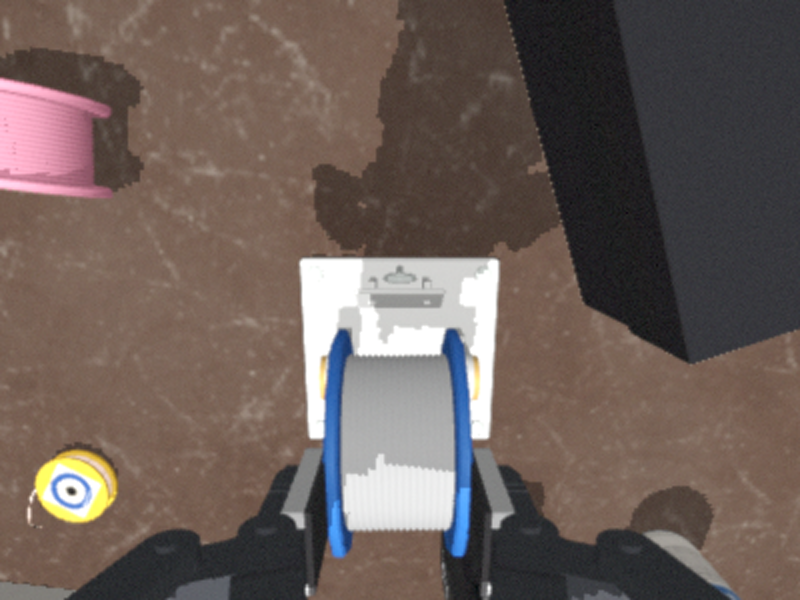

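Wrist view: stand plate corners at crop (301,258), (498,258), (490,438), (310,438). It is square to the gripper, the reel is centred between the jaws, and the black box's near corner is at (690,360).

```bash
python3 - <<'E'
from h import *
from scipy.optimize import least_squares
a=np.load("w3.npy");w=dict(camera_info("wrist"));w['rvec'],w['tvec']=a[:3],a[3:6];tp=a[6:9];Rt=R.from_rotvec(a[9:])
u=lambda x,y:(56+x/2,y/2)
C=np.array([px2w(w,*u(*p),6) for p in((301,258),(498,258),(490,438),(310,438))]);print(C.round(1),C.mean(0),np.linalg.norm(C[0]-C[1]),np.linalg.norm(C[1]-C[2]))
for e in (C[1]-C[0],C[2]-C[3]):print(np.degrees(np.arctan2(e[1],e[0])))
rr=36/np.cos(np.pi/12);t=np.radians(15+30*np.arange(12))
def bb(p):
    P=[tp+Rt.apply([p[0]+rr*np.cos(q),p[1]+s*20,p[2]+rr*np.sin(q)]) for s in(-1,1) for q in t]
    q=w2px(w,P);return np.r_[q.min(0),q.max(0)]
m=np.r_[u(325,328),u(472,556)]
s=least_squares(lambda p:bb(p)-m,[0,0,21]);print("reel in tool",s.x,s.fun)
s2=least_squares(lambda p:bb([p[0],p[1],21.2])-m,[0,0]);print(s2.x,s2.fun)
print("box",px2w(w,*u(585,305),0)); print([ (z,px2w(w,*u(690,360),z).round()) for z in(60,100,150,200)])
i=camera_info("top");print([(z,px2w(i,148,265,z).round()) for z in(0,100,150)])
print(w2px(i,[C.mean(0)]),w2px(camera_info("side"),[C.mean(0)]))
E
```

```text
[[434.8 -29.6   6. ]
 [420.2  73.5   6. ]
 [522.4  89.    6. ]
 [537.3 -15.3   6. ]] [478.68076998  29.39428161   6.        ] 104.14626902639627 103.40724814195217
98.06382005906232
98.07887065406292
reel in tool [ 0.28931694  0.92839405 22.46607959] [-0.62427103  0.51688178  0.62415387 -0.4701652 ]
[0.85970033 0.92565346] [-0.98927465  0.08447801  0.98883564  0.02170644]
box [438.87984073 127.33059917   0.        ]
[(60, array([449., 158.,  60.])), (100, array([442., 134., 100.])), (150, array([432., 104., 150.])), (200, array([422.,  74., 200.]))]
[(0, array([270.,  45.,   0.])), (100, array([274.,  18., 100.])), (150, array([276.,   4., 150.]))]
[[155.5967586  196.61882404]] [[158.32395465 185.38141873]]
```

{"name": "drive_tool", "arguments": {"increments": [{"xyz": [-0.2,0.1,2],"angular": [0,0,0],"hand": 1},{"xyz": [-0.2,0.1,4],"angular": [0,0,0],"hand": 1},{"xyz": [-0.2,0.1,6],"angular": [0,0,0],"hand": 1},{"xyz": [-0.2,0.1,7],"angular": [0,0,0],"hand": 1},{"xyz": [-0.2,0.1,7.5],"angular": [0,0,0],"hand": 1}]}}

```text
time_s: 6.55
tool_pos: [479.1, 28.6, 74.9]
tcp_rot: [0.222, -3.133, -0.0]
force: [0.2, 0.1, -2.7]
grip_width: 0.453
gripper_force: 51.5
```

{"name": "drive_tool", "arguments": {"increments": [{"xyz": [0,0,0.2],"angular": [0,0,0],"hand": 1},{"xyz": [0,0,0.4],"angular": [0,0,0],"hand": 1},{"xyz": [0,0,0.6],"angular": [0,0,0],"hand": 1},{"xyz": [0,0,0.8],"angular": [0,0,0],"hand": 1},{"xyz": [0,0,0.8],"angular": [0,0,0],"hand": 1}]}}

```text
time_s: 7.18
tool_pos: [479.1, 28.9, 67.2]
tcp_rot: [0.224, -3.134, -0.0]
force: [-1.1, -0.9, -1.9]
grip_width: 0.453
gripper_force: 51.5
```

{"name": "drive_tool", "arguments": {"increments": [{"xyz": [0,0,0.1],"angular": [0,0,0],"hand": 1},{"xyz": [0,0,0.2],"angular": [0,0,0],"hand": 1},{"xyz": [0,0,0.25],"angular": [0,0,0],"hand": 1},{"xyz": [0,0,0.25],"angular": [0,0,0],"hand": 1}]}}

```text
time_s: 7.68
tool_pos: [479.2, 28.8, 64.7]
tcp_rot: [0.224, -3.134, -0.0]
force: [0.6, -0.1, -2.3]
grip_width: 0.453
gripper_force: 51.5
```

```bash
python3 - <<'E'
from h import *
print(bot.observe()['tool_pos'],bot.observe()['force'])
im=camera("wrist")[:,:,::-1]
s=camera("side")[:,:,::-1]
cv2.imwrite("pics/w4.png",np.hstack([cv2.resize(im[84:384,156:356],None,fx=2,fy=2,interpolation=cv2.INTER_CUBIC),cv2.resize(s[130:230,120:186],(396,600),interpolation=cv2.INTER_CUBIC)]))
E
```

```text
[479.17847585  28.83214501  64.73962888] [ 0.60279121 -0.12832475 -2.34431249]
```

View pics/w4.png

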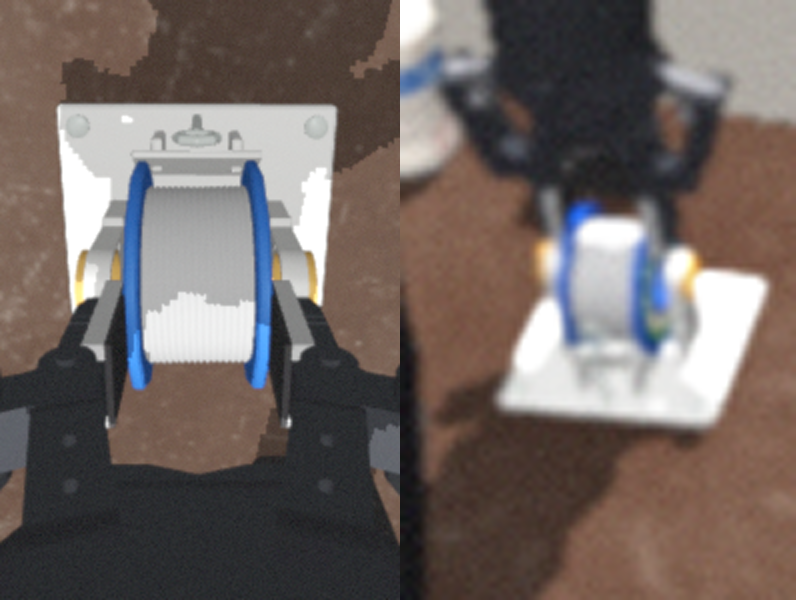

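The reel is between the cheeks, centred, with its flanges at crop x 125–270 between the bushings. Lowering the last bit and letting go.

{"name": "drive_tool", "arguments": {"increments": [{"xyz": [0,0,0.1],"angular": [0,0,0],"hand": 1},{"xyz": [0,0,0.15],"angular": [0,0,0],"hand": 1},{"xyz": [0,0,0.15],"angular": [0,0,0],"hand": 1}]}}

```text
time_s: 8.15
tool_pos: [479.2, 28.8, 63.3]
tcp_rot: [0.224, -3.134, -0.0]
force: [-0.4, -0.4, -2.0]
grip_width: 0.456
gripper_force: 51.5
```

{"name": "drive_tool", "arguments": {"increments": [{"xyz": [0,0,0],"angular": [0,0,0],"hand": 0.4},{"xyz": [0,0,0],"angular": [0,0,0],"hand": 0.2},{"xyz": [0,0,0],"angular": [0,0,0],"hand": 0.1},{"xyz": [0,0,-0.5],"angular": [0,0,0],"hand": 0.1},{"xyz": [0,0,-1],"angular": [0,0,0],"hand": 0.1}]}}

```text
time_s: 8.78
tool_pos: [479.3, 28.8, 73.7]
tcp_rot: [-0.224, 3.133, 0.0]
force: [0.3, -0.3, 0.2]
grip_width: 0.899
gripper_force: 0.0
```

{"name": "drive_tool", "arguments": {"increments": [{"xyz": [0,0,-3],"angular": [0,0,0],"hand": 0.1},{"xyz": [0,0,-6],"angular": [0,0,0],"hand": 0.1},{"xyz": [0,0,-9],"angular": [0,0,0],"hand": 0.1},{"xyz": [0,0,-9],"angular": [0,0,0],"hand": 0}]}}

```text
time_s: 9.28
tool_pos: [481.2, 28.7, 166.0]
tcp_rot: [-0.223, 3.128, -0.001]
force: [-0.0, -0.5, -0.3]
grip_width: 1.0
gripper_force: 0.0
```

```bash
python3 - <<'E'
from h import *
o=bot.observe();w=camera_info("wrist")
im=camera("wrist")[:,:,::-1]
np.save("w5.npy",np.r_[w['rvec'],w['tvec'],o['tool_pos'],o['tcp_rot']])
print(o['tool_pos'],R.from_rotvec(o['tcp_rot']).as_matrix().round(3))
cv2.imwrite("pics/w5.png",cv2.resize(im[80:280,156:356],None,fx=3,fy=3,interpolation=cv2.INTER_CUBIC))
E
```

```text
[481.18838371  28.65074885 166.04820476] [[-0.99  -0.142  0.006]
 [-0.142  0.99  -0.   ]
 [-0.005 -0.001 -1.   ]]
```

View pics/w5.png

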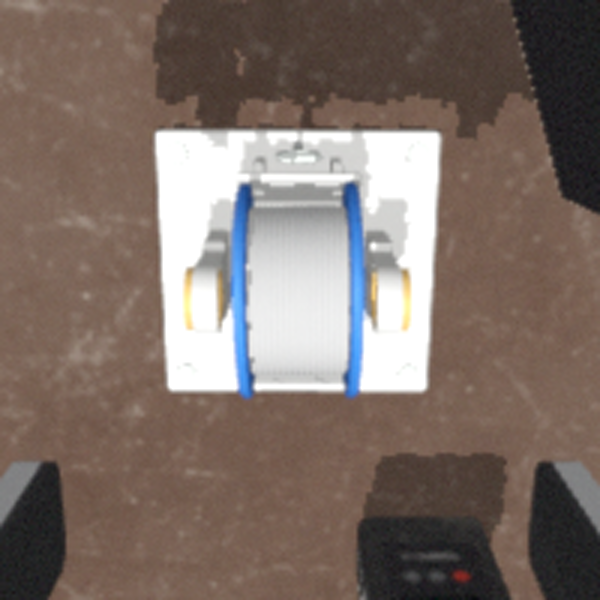

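```bash
python3 - <<'E'
from h import *
from scipy.optimize import least_squares
a=np.load("w5.npy");w=dict(camera_info("wrist"));w['rvec'],w['tvec']=a[:3],a[3:6]
u=lambda x,y:(156+x/3,80+y/3)
C=np.array([px2w(w,*u(*p),6) for p in((155,131),(441,131),(427,391),(168,391))]);print(C.mean(0),np.linalg.norm(C[0]-C[1]),np.linalg.norm(C[1]-C[2]))
B=[px2w(w,*u(*p),50) for p in((184,299),(411,299))];print(B,np.mean(B,0),B[1]-B[0])
c=np.radians(98.07);X=np.array([np.cos(c),np.sin(c),0]);Y=np.array([-X[1],X[0],0])
rr=36/np.cos(np.pi/12);t=np.radians(15+30*np.arange(12))
def bb(p):
    q=w2px(w,[p+s*20*X+rr*(np.cos(k)*Y+np.sin(k)*np.array([0,0,1])) for s in(-1,1) for k in t]);return np.r_[q.min(0),q.max(0)]
m=np.r_[u(232,182),u(365,399)]
s=least_squares(lambda p:bb(p)-m,[478,28,42]);print("reel",s.x,s.fun)
s=least_squares(lambda p:bb([*p,42])-m,[478,28]);print("reel z42",s.x,s.fun)
# travel to view spindle: grip centre (358.8,-342), nose dir 59 deg
o=bot.observe();print(tool([359,-342,150]))
E
```

```text
[479.14843638  29.34064555   6.        ] 105.62529801028256 103.47724318526706
[array([484.81838502,  -8.47924158,  50.        ]), array([473.89482662,  67.05226858,  50.        ])] [479.35660582  29.2865135   50.        ] [-10.9235584   75.53151016   0.        ]
reel [478.70587938  29.47715597  42.21026612] [-0.15487354  0.11021586  0.15483809 -0.11144224]
reel z42 [478.7605125   29.48534221] [-0.13456416  0.13661449  0.13455534 -0.1417463 ]
[ 17.26333112 -34.97440773   1.41948433]
```

Reel fitted at (478.7,29.5,42.2), so it is properly seated. Stand axis is at (479,29), direction 98.1°. Going above the spindle grip.

{"name": "drive_tool", "arguments": {"increments": [{"xyz": [2.4,-4.8,0.2],"angular": [0,0,-5],"hand": 0},{"xyz": [4.8,-9.6,0.4],"angular": [0,0,-10],"hand": 0},{"xyz": [7.2,-14.4,0.6],"angular": [0,0,-15],"hand": 0},{"xyz": [9.6,-19.2,0.8],"angular": [0,0,-20],"hand": 0},{"xyz": [12,-24,1],"angular": [0,0,-26],"hand": 0}]}}

```text
time_s: 9.95
tool_pos: [393.2, -226.8, 152.1]
tcp_rot: [0.928, -3.001, -0.002]
force: [0.7, -1.1, 0.5]
grip_width: 1.0
gripper_force: 0.0
```

{"name": "drive_tool", "arguments": {"increments": [{"xyz": [3,-2.5,0.1],"angular": [0,0,-8],"hand": 0},{"xyz": [6,-5,0.3],"angular": [0,0,-16],"hand": 0},{"xyz": [9.6,-7.6,0.4],"angular": [0,0,-24],"hand": 0},{"xyz": [9.6,-7.6,0.4],"angular": [0,0,-27],"hand": 0},{"xyz": [9.6,-7.6,0.4],"angular": [0,0,-27],"hand": 0}]}}

```text
time_s: 10.58
tool_pos: [356.9, -342.3, 147.9]
tcp_rot: [1.596, -2.706, -0.004]
force: [0.5, 0.0, 0.5]
grip_width: 1.002
gripper_force: 0.0
```

```bash
python3 - <<'E'
from h import *
o=bot.observe();w=camera_info("wrist")
im=camera("wrist")[:,:,::-1]
np.save("w6.npy",np.r_[w['rvec'],w['tvec'],o['tool_pos'],o['tcp_rot']])
print(o['q'],o['tool_pos'],R.from_rotvec(o['tcp_rot']).as_matrix().round(3))
cv2.imwrite("pics/w6.png",cv2.resize(im[40:340,106:406],None,fx=2,fy=2,interpolation=cv2.INTER_CUBIC))
E
```

```text
[-9.27078554e-01  2.03967964e-01 -3.08599154e-01  1.06095133e+00
  1.51778958e-04 -1.99284073e+00] [ 356.89134964 -342.26965401  147.88279109] [[-0.484 -0.875 -0.002]
 [-0.875  0.484  0.002]
 [-0.001  0.002 -1.   ]]
```

View pics/w6.png

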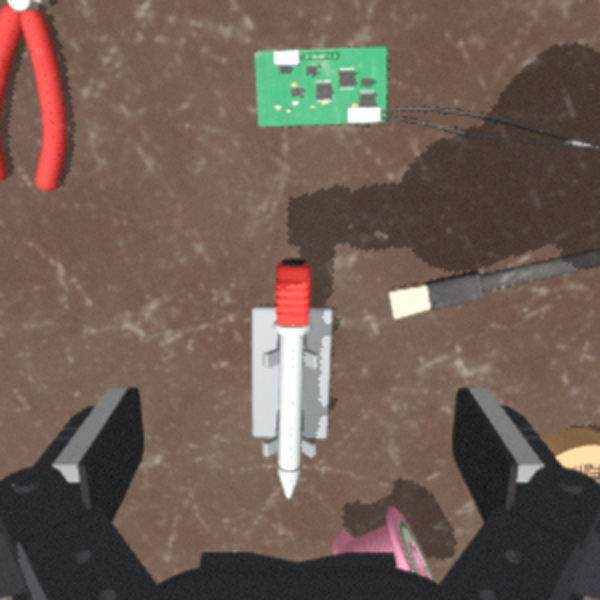

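```bash
python3 - <<'E'
from h import *
a=np.load("w6.npy");w=dict(camera_info("wrist"));w['rvec'],w['tvec']=a[:3],a[3:6];tp=a[6:9];Rt=R.from_rotvec(a[9:])
u=lambda x,y:(106+x/2,40+y/2)
n=px2w(w,*u(289,496),40);c=px2w(w,*u(293,326),40);e=px2w(w,*u(293,264),40)
d=n-e;L=np.linalg.norm(d);print(n,c,e,L,np.linalg.norm(n-c),np.degrees(np.arctan2(d[1],d[0])))
d/=L;g=n-119*d;print("grip",g,"tool shift",Rt.inv().apply(g-tp))
E
```

```text
[ 419.25638131 -238.27346196   40.        ] [ 368.19031268 -325.63196775   40.        ] [ 352.64399458 -353.6260833    40.        ] 133.20449434830022 101.18918864976463 59.99496379691534
grip [ 359.747323   -341.32525467   40.        ] tool shift [ -2.07309443  -2.3036832  107.88021325]
```

Spindle seen with grip at crop (292,294), nose (289,496), direction 60°. Grip centre is (360,-341). Descend and grip.

{"name": "drive_tool", "arguments": {"increments": [{"xyz": [-0.2,-0.3,3],"angular": [0,0,1],"hand": 0.3},{"xyz": [-0.2,-0.3,6],"angular": [0,0,1],"hand": 0.4},{"xyz": [-0.2,-0.3,9],"angular": [0,0,1],"hand": 0.4},{"xyz": [-0.2,-0.3,11.5],"angular": [0,0,1],"hand": 0.4},{"xyz": [-0.2,-0.3,12.4],"angular": [0,0,1],"hand": 0.4}], "force": 60}}

```text
time_s: 11.25
tool_pos: [360.7, -340.3, 23.6]
tcp_rot: [1.575, -2.718, -0.005]
force: [0.6, 0.2, -0.2]
grip_width: 0.602
gripper_force: 0.0
```

{"name": "drive_tool", "arguments": {"increments": [{"xyz": [0,0,0],"angular": [0,0,0],"hand": 0.6},{"xyz": [0,0,0],"angular": [0,0,0],"hand": 0.8},{"xyz": [0,0,0],"angular": [0,0,0],"hand": 1},{"xyz": [0,0,0],"angular": [0,0,0],"hand": 1},{"xyz": [0,0,0],"angular": [0,0,0],"hand": 1}]}}

```text
time_s: 11.88
tool_pos: [361.3, -342.3, 26.2]
tcp_rot: [-1.575, 2.718, -0.001]
force: [-3.2, 1.9, 6.6]
grip_width: 0.175
gripper_force: 61.1
```

{"name": "drive_tool", "arguments": {"increments": [{"xyz": [0,0,-2],"angular": [0,0,0],"hand": 1},{"xyz": [0,0,-4],"angular": [0,0,0],"hand": 1},{"xyz": [0,0,-7],"angular": [0,0,0],"hand": 1},{"xyz": [0,0,-10],"angular": [0,0,0],"hand": 1},{"xyz": [0,0,-10],"angular": [0,0,0],"hand": 1}]}}

```text
time_s: 12.5
tool_pos: [363.0, -344.3, 127.9]
tcp_rot: [-1.574, 2.718, -0.01]
force: [0.5, -0.9, -0.3]
grip_width: 0.17
gripper_force: 60.1
```

```bash
python3 - <<'E'
from h import *
o=bot.observe();w=camera_info("wrist")
im=camera("wrist")[:,:,::-1]
np.save("w7.npy",np.r_[w['rvec'],w['tvec'],o['tool_pos'],o['tcp_rot']])
print(o['grip_width'],o['gripper_force'],o['tool_pos'],R.from_rotvec(o['tcp_rot']).as_matrix().round(3))
cv2.imwrite("pics/w7.png",cv2.resize(im[84:384,156:356],None,fx=2,fy=2,interpolation=cv2.INTER_CUBIC))
E
```

```text
0.16975570151252045 60.13301968574524 [ 362.97952579 -344.26967553  127.93528172] [[-0.498 -0.867  0.004]
 [-0.867  0.498 -0.005]
 [ 0.002 -0.006 -1.   ]]
```

View pics/w7.png

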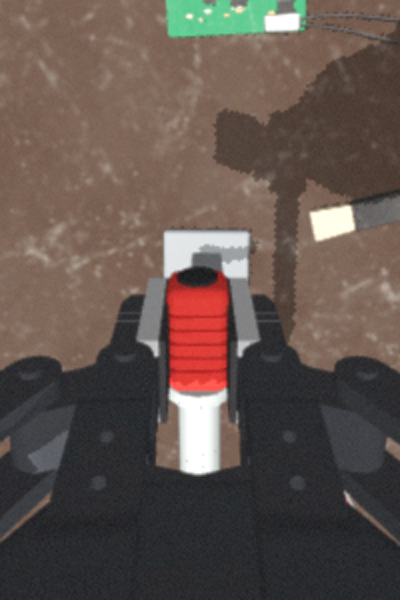

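Spindle is held squarely by the red grip (crop (197,330)), in line with the tool. Moving to the pre-insert pose outside bushing_a.

{"name": "drive_tool", "arguments": {"increments": [{"xyz": [-5,-0.3,0],"angular": [0,0,-8],"hand": 1},{"xyz": [-10,-0.6,0],"angular": [0,0,-16],"hand": 1},{"xyz": [-15,-1,0],"angular": [0,0,-24],"hand": 1},{"xyz": [-20,-1.3,0],"angular": [0,0,-32],"hand": 1},{"xyz": [-25,-1.7,0],"angular": [0,0,-38],"hand": 1}]}}

```text
time_s: 13.18
tool_pos: [500.6, -132.1, 123.9]
tcp_rot: [2.377, -2.053, -0.002]
force: [1.9, -0.1, -1.7]
grip_width: 0.171
gripper_force: 60.1
```

{"name": "drive_tool", "arguments": {"increments": [{"xyz": [0,0,0],"angular": [0,0,0],"hand": 1},{"xyz": [0,0,0],"angular": [0,0,0],"hand": 1},{"xyz": [0,0,0],"angular": [0,0,0],"hand": 1}]}}

```text
time_s: 13.55
tool_pos: [499.7, -134.7, 124.7]
tcp_rot: [2.372, -2.06, -0.002]
force: [-0.2, -0.5, -0.6]
grip_width: 0.173
gripper_force: 60.1
```

```bash
python3 - <<'E'
from h import *
o=bot.observe()
Rt=R.from_rotvec(o['tcp_rot']).as_matrix()
print(o['tool_pos'],Rt.round(4),np.degrees(np.arctan2(-Rt[1,0],-Rt[0,0])),tool([502.3,-135.5,36.2],o))
# nose tip in side & top: predicted pixel, then local crop printed as coarse brightness
tip=o['tool_pos']+Rt@[-119,0,-14]
for n in("side","top"):
    i=camera_info(n);im=camera(n);cv2.imwrite(f"{n}8.png",im[:,:,::-1])
    p=w2px(i,[tip])[0];print(n,p)
    x,y=p.round().astype(int);g=im.min(2)
    print(x-12,y-9);print('\n'.join(' '.join(f"{v:3d}" for v in r) for r in g[y-9:y+10,x-12:x+13]))
E
```

```text
[ 499.67361131 -134.65001829  124.6942412 ] [[ 1.401e-01 -9.901e-01 -1.000e-03]
 [-9.901e-01 -1.401e-01  3.000e-04]
 [-5.000e-04  1.000e-03 -1.000e+00]] 98.05229738157202 [ 0.12518231 -0.25656824  8.849125  ]
side [167.45874458 151.93380026]
155 143
 33  34  35  39  65 113 151 164 165 165 167 169 165 167 166 165 168 167 165 169 164 168 168 164 166
 31  37  27  30  46  88 138 159 165 165 166 168 167 166 167 164 164 168 165 164 163 168 168 166 166
 36  33  36  37  38  72 121 160 168 166 163 163 165 169 164 165 164 165 163 166 169 167 166 165 168
 37  34  34  38  36  68 111 144 153 152 149 149 157 164 163 162 165 165 165 168 165 166 164 162 168
 30  37  36  36  44  56  85 109 110 112 109 111 125 143 150 153 149 152 153 159 169 165 165 163 166
 25  29  33  32  45  56  63  80  78  82  77  83  96 110 108 114 108 110 127 145 146 152 148 151 160
 29  29  41  47  68  75  67  66  71  70  70  74  77  75  79  83  84  87 103 117 112 108 113 115 131
 34  30  36  62  87  92  74  65  73  76  68  69  84  92 107 128 155 172 180 177 161 161 152 141 144
 32  30  39  50  75  86  75  72  73  72  71  90 13
[... 2289 characters left out ...]

185 183 180 178 174 167 164 159 155 148 143 138 131 124 118 109 103  92  82  70 132 251 255 255 255
185 182 177 175 171 167 161 156 152 149 140 133 129 122 114 107  98  89  75  88 210 255 255 255 255
185 181 177 173 168 163 160 155 151 144 138 133 126 118 111 101  95  85  70  96 247 255 253 253 255
182 178 176 173 167 162 158 152 147 141 135 129 122 117 107  99  90  80  70 131 250 255 252 253 255
181 177 173 168 164 160 155 150 145 138 132 125 119 112 103  95  85  75  87 206 255 254 252 253 255
179 175 172 169 162 158 153 148 142 136 130 122 114 108  99  92  83  72  88 215 255 254 252 253 255
178 175 170 163 160 154 150 146 138 134 127 120 111 105  96  86  79  71  89 212 255 254 252 253 255
```

{"name": "drive_tool", "arguments": {"increments": [{"xyz": [0.1,-0.3,3],"angular": [0,0,0],"hand": 1},{"xyz": [0.1,-0.3,6],"angular": [0,0,0],"hand": 1},{"xyz": [0.1,-0.3,8],"angular": [0,0,0],"hand": 1},{"xyz": [0.1,-0.3,8.9],"angular": [0,0,0],"hand": 1},{"xyz": [0.1,-0.3,8.9],"angular": [0,0,0],"hand": 1}]}}

```text
time_s: 14.28
tool_pos: [503.2, -134.8, 36.1]
tcp_rot: [2.373, -2.059, -0.001]
force: [0.1, 0.5, -0.4]
grip_width: 0.17
gripper_force: 60.1
```

```bash
python3 - <<'E'
from h import *
o=bot.observe()
Rt=R.from_rotvec(o['tcp_rot']).as_matrix()
print(o['tool_pos'],o['force'],tool([502.3,-135.5,36.2],o))
i=camera_info("side");im=camera("side");cv2.imwrite("side9.png",im[:,:,::-1])
tip=o['tool_pos']+Rt@[-119,0,-14]
d=np.array([-.1404,.990,0]);c=np.array([479,28.8,50])
print("pred tip",w2px(i,[tip]),"bush a outer",w2px(i,[c-37*d,c-26*d,c+37*d]),"d/dx,dz",w2px(i,[tip+[5,0,0],tip+[0,0,5]])-w2px(i,[tip]))
hsv=cv2.cvtColor(im,cv2.COLOR_RGB2HSV)[...,:]
x0,y0=125,155
m=(hsv[...,0]>8)&(hsv[...,0]<32)&(hsv[...,1]>90)&(hsv[...,2]>150)
n,l,s,ce=cv2.connectedComponentsWithStats(m.astype(np.uint8)[y0:y0+50,x0:x0+70]);print([(s[k][:5]+[x0,y0,0,0,0],ce[k]+[x0,y0]) for k in range(1,n) if s[k][4]>3])
x,y=w2px(i,[tip])[0].round().astype(int);g=im.min(2)
print(x-14,y-8);print('\n'.join(' '.join(f"{v:3d}" for v in r) for r in g[y-8:y+9,x-14:x+12]))
E
```

```text
[ 503.15519207 -134.79235064   36.05879395] [ 0.08652168  0.45299881 -0.40216636] [ 0.0579891   0.09465404 -0.01408827]
pred tip [[171.88013808 175.26172679]] bush a outer [[168.68865319 175.22412935]
 [165.03503097 174.91332634]
 [144.23280021 173.14374112]] d/dx,dz [[ 0.66810166 -1.07697928]
 [-0.21051092 -1.3008387 ]]
[(array([142, 170,   2,   7,   8]), array([142.25 , 172.625])), (array([167, 172,   4,   7,  12]), array([168.33333333, 175.25      ]))]
158 167
211 205 176 115  58  32  42  70  81  75  72  71  70  65  67  67  74  74  73  70  72  70  72  75  73  70
255 251 221 133  60  37  44  52  79  80  77  71  75  73  71  68  71  72  77  74  73  78  76  75  71  72
255 254 216 129  71  76  72  65  83  77  67  69  70  69  71  70  71  71  70  74  77  80  83  80  75  79
255 247 187 132 130 142 140 127 114 100  79  72  74  71  70  70  67  72  69  72  75  81  77  85  79  71
254 241 167 145 171 178 200 233 234 198 127  82  68  64  73  65  72  67  69  73  74  77  72  76  73  73
254 235 143 123 160 197 246 255 255 255 185  95  63  68  72  70  70  69  65  71  75  69  70  75  68  67
252 220 
[... 435 characters left out ...]
 232 208 147 152 247 255 255 255 255 255 252 244 235 233 236 246 250 252 253
190 125  90 102  87 106 161 199 173 129 145 244 255 255 255 255 255 255 253 249 239 227 206 204 207 214
178 109  89  96  87  93 146 182 175 136 142 235 255 255 255 255 255 255 255 255 255 247 181 132 126 137
161  99  81 101  87  94 149 187 183 158 146 225 255 255 255 255 255 255 255 255 255 247 156  93  88  89
140  88  85 118 108 112 162 191 187 161 150 209 255 255 255 255 255 255 255 255 255 224 128  84  86  77
124  82  93 128 141 130 166 188 183 162 144 189 252 255 255 255 255 255 255 255 255 184  97  84  80  82
122  77  81 132 157 164 172 177 184 170 141 178 249 255 255 255 255 255 255 255 244 146  84  81  83  82
```

{"name": "drive_tool", "arguments": {"increments": [{"xyz": [-0.6,0.1,0],"angular": [0,0,0],"hand": 1},{"xyz": [-1.2,0.1,0],"angular": [0,0,0],"hand": 1},{"xyz": [-1.7,0.1,0],"angular": [0,0,0],"hand": 1},{"xyz": [-2.2,0.1,0],"angular": [0,0,0],"hand": 1},{"xyz": [-2.2,0.1,0],"angular": [0,0,0],"hand": 1}]}}

```text
time_s: 14.95
tool_pos: [499.4, -112.2, 36.3]
tcp_rot: [-2.375, 2.057, 0.0]
force: [-0.1, 0.7, -0.1]
grip_width: 0.17
gripper_force: 60.1
```

{"name": "drive_tool", "arguments": {"increments": [{"xyz": [-0.3,0,0],"angular": [0,0,0],"hand": 1},{"xyz": [-0.6,0,0],"angular": [0,0,0],"hand": 1},{"xyz": [-0.9,0,0],"angular": [0,0,0],"hand": 1},{"xyz": [-0.9,0,0],"angular": [0,0,0],"hand": 1},{"xyz": [-0.9,0,0],"angular": [0,0,0],"hand": 1}]}}

```text
time_s: 15.58
tool_pos: [498.1, -103.8, 36.2]
tcp_rot: [-2.374, 2.058, 0.0]
force: [0.7, -0.4, -0.6]
grip_width: 0.168
gripper_force: 60.0
```

{"name": "drive_tool", "arguments": {"increments": [{"xyz": [-0.4,0,0],"angular": [0,0,0],"hand": 1},{"xyz": [-0.8,0,0],"angular": [0,0,0],"hand": 1},{"xyz": [-1.2,0,0],"angular": [0,0,0],"hand": 1},{"xyz": [-1.6,0,0],"angular": [0,0,0],"hand": 1},{"xyz": [-2,0,0],"angular": [0,0,0],"hand": 1}]}}

```text
time_s: 16.2
tool_pos: [495.4, -83.8, 36.3]
tcp_rot: [-2.374, 2.057, -0.0]
force: [-0.3, -0.8, -2.0]
grip_width: 0.176
gripper_force: 60.0
```

{"name": "drive_tool", "arguments": {"increments": [{"xyz": [-0.4,0,0],"angular": [0,0,0],"hand": 1},{"xyz": [-0.8,0,0],"angular": [0,0,0],"hand": 1},{"xyz": [-1.2,0,0],"angular": [0,0,0],"hand": 1},{"xyz": [-1.2,0,0],"angular": [0,0,0],"hand": 1},{"xyz": [-1.2,0,0],"angular": [0,0,0],"hand": 1}]}}

```text
time_s: 16.82
tool_pos: [493.4, -71.9, 36.1]
tcp_rot: [-2.374, 2.057, 0.001]
force: [0.1, 0.6, -2.6]
grip_width: 0.171
gripper_force: 59.8
```

{"name": "drive_tool", "arguments": {"increments": [{"xyz": [-0.4,0,0],"angular": [0,0,0],"hand": 1},{"xyz": [-0.8,0,0],"angular": [0,0,0],"hand": 1},{"xyz": [-1.2,0,0],"angular": [0,0,0],"hand": 1},{"xyz": [-1.6,0,0],"angular": [0,0,0],"hand": 1},{"xyz": [-2,0,0],"angular": [0,0,0],"hand": 1}]}}

```text
time_s: 17.45
tool_pos: [490.8, -52.2, 36.2]
tcp_rot: [2.374, -2.058, 0.0]
force: [1.2, -3.7, -6.5]
grip_width: 0.173
gripper_force: 59.4
```

{"name": "drive_tool", "arguments": {"increments": [{"xyz": [-0.3,0,0],"angular": [0,0,0],"hand": 1},{"xyz": [-0.6,0,0],"angular": [0,0,0],"hand": 1},{"xyz": [-0.9,0,0],"angular": [0,0,0],"hand": 1},{"xyz": [-1.2,0,0],"angular": [0,0,0],"hand": 1},{"xyz": [-1.5,0,0],"angular": [0,0,0],"hand": 1}]}}

```text
time_s: 18.08
tool_pos: [488.6, -37.3, 36.3]
tcp_rot: [-2.374, 2.058, 0.0]
force: [0.8, -3.4, -5.8]
grip_width: 0.171
gripper_force: 59.4
```

{"name": "drive_tool", "arguments": {"increments": [{"xyz": [-0.2,0,0],"angular": [0,0,0],"hand": 1},{"xyz": [-0.4,0,0],"angular": [0,0,0],"hand": 1},{"xyz": [-0.6,0,0],"angular": [0,0,0],"hand": 1},{"xyz": [-0.8,0,0],"angular": [0,0,0],"hand": 1},{"xyz": [-0.8,0,0],"angular": [0,0,0],"hand": 1}]}}

```text
time_s: 18.7
tool_pos: [487.5, -29.3, 36.3]
tcp_rot: [-2.374, 2.057, 0.001]
force: [0.9, -2.8, -4.8]
grip_width: 0.177
gripper_force: 59.5
```

{"name": "drive_tool", "arguments": {"increments": [{"xyz": [-0.1,0,0],"angular": [0,0,0],"hand": 1},{"xyz": [-0.2,0,0],"angular": [0,0,0],"hand": 1},{"xyz": [-0.2,0,0],"angular": [0,0,0],"hand": 1}]}}

```text
time_s: 19.08
tool_pos: [487.2, -27.4, 36.3]
tcp_rot: [-2.374, 2.057, 0.0]
force: [-0.1, -1.5, -4.9]
grip_width: 0.168
gripper_force: 59.5
```

{"name": "drive_tool", "arguments": {"increments": [{"xyz": [-0.1,0,0],"angular": [0,0,0],"hand": 1},{"xyz": [-0.2,0,0],"angular": [0,0,0],"hand": 1},{"xyz": [-0.2,0,0],"angular": [0,0,0],"hand": 1}]}}

```text
time_s: 19.45
tool_pos: [487.0, -26.0, 36.4]
tcp_rot: [2.373, -2.058, 0.001]
force: [0.5, -5.5, -5.1]
grip_width: 0.174
gripper_force: 59.6
```

{"name": "drive_tool", "arguments": {"increments": [{"xyz": [-0.1,0,0],"angular": [0,0,0],"hand": 1},{"xyz": [-0.15,0,0],"angular": [0,0,0],"hand": 1},{"xyz": [-0.15,0,0],"angular": [0,0,0],"hand": 1}]}}

```text
time_s: 19.82
tool_pos: [486.9, -25.6, 36.5]
tcp_rot: [2.371, -2.057, 0.003]
force: [1.0, -8.5, -4.7]
grip_width: 0.171
gripper_force: 59.7
```

{"name": "drive_tool", "arguments": {"increments": [{"xyz": [0,0,0],"angular": [0,0,0],"hand": 1},{"xyz": [0,0,0],"angular": [0,0,0],"hand": 1},{"xyz": [0,0,0],"angular": [0,0,0],"hand": 1},{"xyz": [0,0,0],"angular": [0,0,0],"hand": 1},{"xyz": [0,0,0],"angular": [0,0,0],"hand": 1}]}}

```text
time_s: 20.45
tool_pos: [487.0, -25.6, 36.5]
tcp_rot: [2.371, -2.058, 0.003]
force: [-0.1, -8.9, -5.1]
grip_width: 0.168
gripper_force: 59.7
```

```bash
python3 - <<'E'
from h import *
i=camera_info("side");im=camera("side");old=cv2.imread("side9.png")[:,:,::-1]
for a in(old,im):
    h=cv2.cvtColor(np.ascontiguousarray(a),cv2.COLOR_RGB2HSV)
    m=((h[...,0]>105)&(h[...,0]<125)&(h[...,1]>150))[140:205,135:185];ys,xs=np.nonzero(m)
    print(m.sum(),xs.mean()+135,ys.mean()+140,xs.min()+135,xs.max()+135,ys.min()+140,ys.max()+140)
print(w2px(i,[[479,29,42],[479,29,45],[478.3,34,45]]),bot.observe()['dq'].round(3))
E
```

```text
26 156.69230769230768 171.0 148 164 164 187
32 153.0625 170.03125 145 161 163 187
[[156.75537311 176.23469083]
 [156.60817962 175.4619648 ]
 [154.94504292 175.31791799]] [ 0.     0.001 -0.002 -0.     0.     0.001]
```

```bash
python3 -c "
from cell import bot
print(bot.hand_in())"
```

```text
the job is handed in; nothing more can be done
None
```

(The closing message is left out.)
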